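# Fit the battery pack in the defibrillator trainer

## Task

Fit the loose battery pack into the open bay in the back of the yellow defibrillator trainer: ears first and tail raised, push its two orange ears into the spring-clip slots, then bring the tail down behind the sill until the pack sits flat and fully home in the bay. Let go of it, and leave the sanitizer bottle, gauze carton, tape roll and marker where they are.

Things in the scene. Friction and masses are not known exactly. Their poses are not given: they have to be found in the camera images.
- aed: Defibrillator trainer: yellow case lying face down, battery bay open upwards; fixed. 230 (x) by 210 (y) mm, flat back at z = 75 mm; a black carry handle at the +x end reaches x = 161 mm, 56 mm high. Origin: centre of its underside on the desk; z up, +x towards the head of the bay, where the ear slots are. The pack is pushed along +x.
- bay (a point): Middle of the grey bay floor, at x = 12, y = 0, z = 55 mm of aed, same axes. The bay is 124 mm long, from the sill (aed x = -50) to the black head wall (x = 74), 66 mm wide, 20 mm deep. Home, the pack's origin lies here within 2 mm along x (at -2 mm the springs hold its tail against the sill, at +2 mm it meets the head wall), axes parallel, its top 2 mm above the case.
- slot_l (a point): Mouth of the slot on the +y side, mid-width on the bay floor: x = 74, y = 19, z = 55 mm of aed, same axes. Slot 17 mm wide, 10 high, open on top from 12 mm inwards, lined with a copper spring clip: a rounded leaf 7 mm inside, 4 mm above the floor, lifts and presses the ear down with 1 to 2 N; a tongue 5 mm inside pushes the ear back out with 0.5 N per mm.
- slot_r (a point): Mouth of the like slot on the -y side: x = 74, y = -19, z = 55 mm of aed.
- sill (a point): Middle of the sill, the wall at the bay's tail end: x = -50, y = 0, z = 75 mm of aed. Two black ribs, each 11 mm wide, beside the scoop, their top edge bevelled 3 mm along x by 5 mm down. The tail rests on it while the ears go in. The bay is only 4 mm longer than the pack without ears, so the tail comes down only while the pack is pushed forward against the springs.
- scoop (a point): Middle of the floor of the thumb scoop behind the sill: x = -67, y = 0, z = 63 mm of aed. Scoop 34 mm long (x = -84 to -50), 44 mm wide, 12 mm deep, open to the bay: room for a fingertip that pushes on the pack's tail face. Around it the case is flat at z = 75 mm.
- pack: Battery pack: grey block 120 (x) by 62 (y) by 22 mm, blue and paper label and red tail stripe on top, about 0.3 kg, loose on the desk, label up. Origin: centre of its underside; z up, +x towards its ears. Two orange ears stand 14 mm out of its +x face, flush with the underside: 14 mm wide (10 over the last 4 mm), 5 mm thick, centred at y = 19 and -19 mm.
- pack_tail (a point): Middle of the lower edge of the pack's tail face: x = -60, y = 0, z = 0 mm of pack, same axes.
- ear_l (a point): Middle of the tip of the pack's +y ear: x = 74, y = +19, z = 2.5 mm of pack.
- ear_r (a point): Middle of the tip of the pack's -y ear: x = 74, y = -19, z = 2.5 mm of pack.
- gauze_box: White and blue gauze carton, 120 by 75 by 60 mm, loose bystander; origin under its centre. It and the pack lie on either side of the trainer, either way round.
- sanitizer: Pump bottle of hand sanitizer, 72 mm across, 185 mm high, loose bystander standing upright; origin under its centre.
- tape: Roll of medical tape, 54 mm across, 25 mm high, loose bystander; origin under its centre.
- marker: White and red marker pen, 115 mm long, 16 mm thick, loose bystander lying along its x; origin under its middle.
Mind the look-alikes: they are no part of the job. Of the things like the pack, leave any that is green; of the rest the larger one is meant.

How it is judged:
On the way:
1. both ears are in their slots while the tail is still raised (x of each of ear_l, ear_r in the frame of aed above 0.077 m and z of each of ear_l, ear_r in the frame of aed below 0.065 m and z of pack_tail in the frame of aed above 0.063 m).
At the end, for the whole second after the job is handed in: The pack lies flat in the bay, label up and at rest: its underside within 3 mm of the bay floor at the tail and at both ears and within 2 degrees of parallel to the floor, both ears at least 6 mm inside their slots, the pack within 5 mm of the bay's mid-line (x of pack in the frame of aed between 0.006 and 0.018 m and y of pack in the frame of aed between -0.005 and 0.005 m and z of pack_tail in the frame of aed below 0.058 m and z of each of ear_l, ear_r in the frame of aed below 0.0605 m and x of each of ear_l, ear_r in the frame of aed above 0.08 m and angle between the z axis of pack and the z axis of aed, either way round below 0.035 rad and linear speed of pack below 0.01 m/s); the robot touches nothing.
It fails at once if the sanitizer bottle is tipped or shifted by more than 40 mm (angle between sanitizer's own z axis and vertical above 0.5 rad or distance of sanitizer from where it was at the start of the episode above 0.04 m).
It fails at once if the gauze carton, the tape roll or the marker is shifted by more than 40 mm (distance of any of gauze_box, tape, marker from where it was at the start of the episode above 0.04 m).
It also fails if it takes over 54 s, if anything falls off the work surface, if the arm or the gripper's body presses on something with over 40 N, if the wrist force passes 120 N, or if a joint passes its speed limit or range.

## Robot

A 6-joint arm with a two-finger parallel gripper is mounted at the origin on the work surface. World frame = base frame: x ahead of the robot, y to its left, z up, the work surface at z = 0. Lengths are in m, angles in rad, forces in N, time in s.
With the tool pointing down it reaches from about 0.25 to 0.8 m from the base axis. Payload 3.9 kg.
Tool frame: the origin (TCP) lies on the centre line of the jaws, within the pads' length; the fingertips stand tips_ahead ahead of it and the grasp point (between the pads) lies 2 mm behind it (tips_ahead is the distance from the TCP to the fingertips, in m); y points along the fingers, z is the direction in which the jaws open and shut, and the axes are right-handed (so a half turn about y gives the same grasp; the last joint's range is limited). The gripper opens to 85 mm and grips with 20 to 120 N. Pads are 22 mm wide; open, the fingers measure 114 mm over their backs; the gripper's body (76 mm by 85 mm) begins 54 mm behind the grasp point. The pads swing forward as they close: fully open they stand 13 mm farther back than shut.
Start: joints at [1.208, 0.26, -0.138, 1.173, 0, 1.571], TCP at [0.186, 0.491, 0.248] pointing down, gripper open.
Joint ranges: [-2.78, 2.78], [-0.83, 1.72], [-1.28, 1.37], [-1.9, 2.12], [-1.57, 1.48], [-3.14, 3.14]. Speed limits (rad/s): [2.57, 2.57, 3.14, 3.14, 3.14, 3.14].

## Interface

Orientations are given as [roll, pitch, yaw] about the fixed x, y, z axes, in that order (R = Rz(yaw) Ry(pitch) Rx(roll)).
In Python, from bench import movep, servo_line, set_joints, grip, dwell, solve_ik, get_obs, read_camera, camera_model, MotionError, close_job, cut_out, tips_ahead gives the robot as it stands. Calls block until the motion is done:
- movep(position, orientation): joint-space move of the TCP to a pose.
- servo_line(position, rate=0.15, rotation=None, max_force=None): straight line of the TCP; rotation=None keeps the orientation; rate is the mean speed in m/s. With max_force (N) it stops when the force on the tool has changed by that much, and returns True; else False.
- set_joints(angles): joint-space move.
- grip(opening): finger opening in m; the grip force is fixed at half the most; returns when the fingers have stopped.
- dwell(seconds).
- solve_ik(position, orientation): joint angles nearest the present ones, or None.
- get_obs(): the state.
- read_camera(name): name is "scene" or "top" or "wrist"; returns (picture, depth): 480x640x3 uint8, red, green, blue; 480x640 float32, m along the optical axis (not along the pixel's ray), 0 where there is no reading.
- camera_model(name): a dict with "fx", "fy", "cx", "cy" (pixels), "pose" (4x4, takes a point from camera to world coordinates). Camera axes: x right, y up, looking along -z (the intrinsics and any distortion apply to the point x, -y, -z); pixel columns grow to the right and rows downward; lengths in m; the calibration is good to about 2 mm. A picture is of the moment at which its call begins: read the wrist's pose just before it. camera_model takes no time and is no camera call; for the wrist camera it gives the pose at the moment of the call.
A pose or a line that the arm cannot do raises MotionError and nothing moves.
- close_job(): hands the job in, once; it reports no verdict.
Trained networks look in the newest picture that a camera, given by its name, has taken for a name from the list of things; names that differ only in an ending like _2 or _b are one class to them, and where a whole thing is asked for, a point or a joint stands for the part that bears it (a point fixed in the world has none). Each returns a list of dicts, best first, with "p" (0 to 1); they miss things now and then, are a little off and sometimes report something else, mostly with a low value. They report only what shows in the picture. A call takes as long as a camera call. They do not tell look-alikes from the thing itself.
- cut_out(camera, target): "pixels" (480x640 bool, what is visible of it) and "bbox" ([left, top, right, bottom] in pixels, round what is visible of it).
The state is a dict: "time_s": time; "q": joint angles; "dq": joint speeds; "joint_efforts": joint torques, N m; "tool_pos": TCP position; "tcp_rot": TCP orientation; "force": force on the tool from outside, world axes, zero at the start; "moment": the same for the moment, N m; "finger_gap": finger opening in m.
Only numpy, scipy, OpenCV 4.12 (cv2) and the standard library are available. Lean on these libraries where they do the work, as an engineer would, in place of code of your own. Each camera call takes 0.05 s, during which the arm holds its last target.

## Working session

There is one attempt and no reset: what is moved stays moved. The work goes in short steps, each a Python script; the robot and the scene stay as the last script left them, time stands still between calls to the robot, and variables do not carry over. Pictures are saved under pics/ and viewed, and the job is handed in when it is done.

```bash
ls; mkdir -p pics
python3 - <<'E'
from bench import *
import cv2
print(tips_ahead, get_obs())
for c in ["scene","top","wrist"]:
    im,d=read_camera(c); cv2.imwrite(f"pics/{c}0.png",im[:,:,::-1])
    print(c,camera_model(c))
E
```

```text
pics
0.017 {'time_s': 0.0, 'q': array([ 1.20802304e+00,  2.60666523e-01, -1.39388912e-01,  1.17268602e+00,
       -2.07727887e-05,  1.57080453e+00]), 'dq': array([ 9.96499850e-04, -5.76965455e-04, -9.59396225e-04,  1.30990550e-04,
        5.34133730e-06, -9.79997350e-04]), 'joint_efforts': array([ 1.00408914e-03, -4.05677569e+01,  2.53923780e+01,  1.86634739e-02,
       -1.35821770e-04, -6.14785705e-06]), 'tool_pos': array([0.18608045, 0.49021932, 0.24746653]), 'tcp_rot': array([-1.57274146e+00, -2.07886990e-05, -3.62781450e-01]), 'force': array([-0.29265231,  0.49680467, -0.056551  ]), 'moment': array([-0.00010671,  0.00536697,  0.09968599]), 'finger_gap': 0.08580485980647286}
scene {'fx': 525.0960558317963, 'fy': 525.0960558317963, 'cx': 322.8974789223203, 'cy': 238.29610592808254, 'pose': array([[-0.65200484, -0.59962502,  0.4640469 ,  0.99828369],
       [ 0.75816025, -0.52293467,  0.38952838,  0.50013711],
       [ 0.00909525,  0.6057963 ,  0.7955678 ,  0.93300571],
       [ 0.        ,  0.        ,  0.        ,  1.        ]])}
top {'fx': 604.9139106218404, 'fy': 604.9139106218404, 'cx': 312.99862904308236, 'cy': 227.42313267124314, 'pose': array([[ 0.01648381,  0.99168589, -0.12762204,  0.27141501],
       [-0.99985012,  0.0170245 ,  0.00314696,  0.05786548],
       [ 0.0052935 ,  0.12755104,  0.99181788,  1.67721394],
       [ 0.        ,  0.        ,  0.        ,  1.        ]])}
wrist {'fx': 384.83060546334565, 'fy': 384.83060546334565, 'cx': 319.8970788100466, 'cy': 236.41990664151947, 'pose': array([[ 0.35532654, -0.88838904, -0.29070255,  0.11117984],
       [ 0.93474137,  0.33728285,  0.11179822,  0.51832302],
       [-0.00127133, -0.31145657,  0.95025954,  0.37249018],
       [ 0.        ,  0.        ,  0.        ,  1.        ]])}
```

View pics/scene0.png

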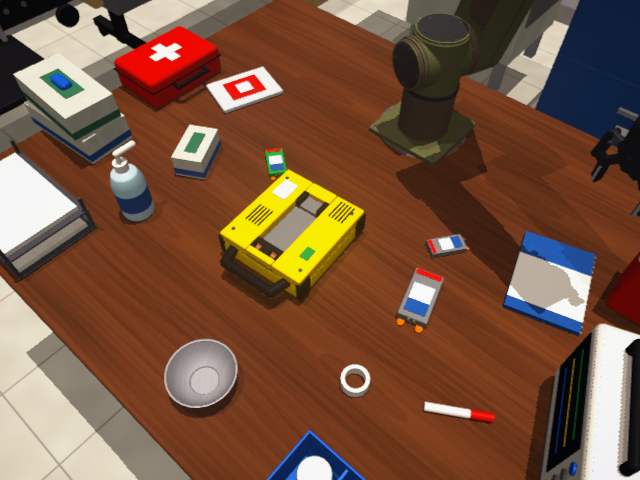

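View pics/top0.png

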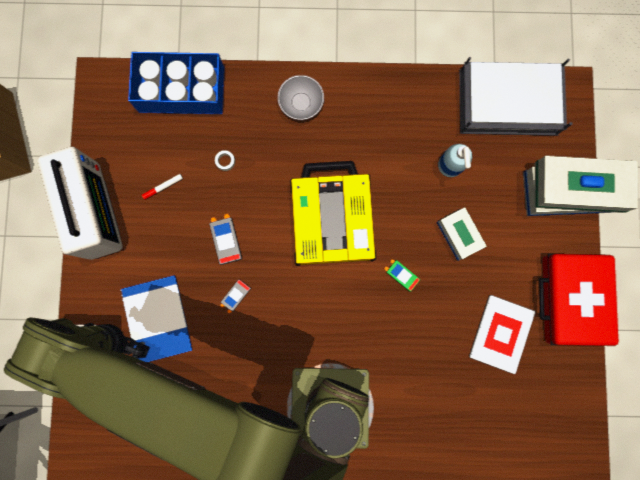

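View pics/wrist0.png

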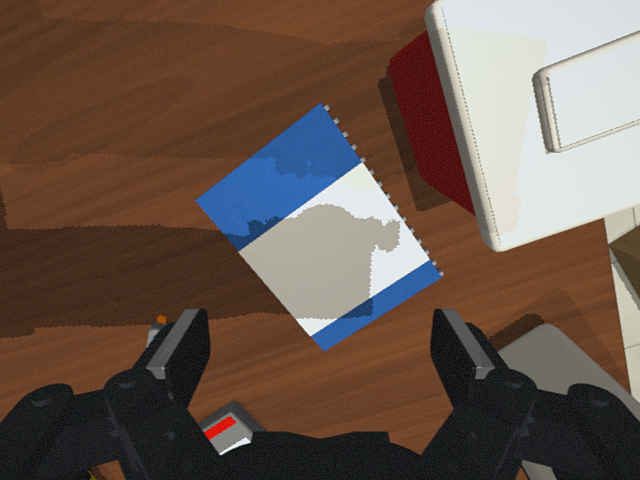

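The things that could be the pack, in the top picture, are the large grey one at (225,240), a small grey one at (236,295) and a green one at (402,275). I choose the large grey one. The aed is at (333,220). Next is a coarse fix from the top camera, with a close crop to check the choice.

```bash
cat > h.py <<'E'
from bench import *
import numpy as np, cv2
from scipy.spatial.transform import Rotation as R
def rays(cm,uv):
    uv=np.atleast_2d(np.asarray(uv,float))
    d=np.c_[(uv[:,0]-cm['cx'])/cm['fx'],-(uv[:,1]-cm['cy'])/cm['fy'],-np.ones(len(uv))]
    return d@cm['pose'][:3,:3].T, cm['pose'][:3,3]
def onz(cm,uv,z):
    d,o=rays(cm,uv); return o+d*((z-o[2])/d[:,2])[:,None]
def cloud(cm,depth,mask):
    v,u=np.nonzero(mask&(depth>0)); d,o=rays(cm,np.c_[u,v]); return o+d*depth[v,u][:,None], np.c_[u,v]
def proj(cm,P):
    P=np.atleast_2d(P); T=np.linalg.inv(cm['pose']); c=P@T[:3,:3].T+T[:3,3]
    return np.c_[cm['cx']+cm['fx']*c[:,0]/-c[:,2], cm['cy']+cm['fy']*c[:,1]/c[:,2]]
def tool(yaw,pitch):
    """tool rpy: fingers down, jaws along object y; object frame Rz(yaw)Ry(pitch)"""
    obj=R.from_euler('ZY',[yaw,pitch]).as_matrix()
    # tool y=-obj z, tool z=obj y -> x = y cross z = -z x y = obj x
    T=np.c_[obj[:,0],-obj[:,2],obj[:,1]]
    return R.from_matrix(T).as_euler('xyz')
E
python3 - <<'E'
from h import *
im,d=read_camera("top"); cm=camera_model("top")
for t in ["pack","aed","sanitizer","tape","marker","gauze_box"]:
    for r in cut_out("top",t):
        P,uv=cloud(cm,d,r["pixels"])
        z=np.percentile(P[:,2],90); Q=P[P[:,2]>z-0.02]
        rect=cv2.minAreaRect((Q[:,:2]*1000).astype(np.float32))
        print(t,round(r["p"],2),r["bbox"],"z",z.round(3),"rect",np.round(rect[0],1),np.round(rect[1],1),round(rect[2],1))
c=im[190:320,170:450]; cv2.imwrite("pics/crop1.png",cv2.resize(c[:,:,::-1],None,fx=2.8,fy=2.8,interpolation=cv2.INTER_CUBIC))
for p in [(0.4,0.1,0.3)]:
  for y in (-.06,0,.06): print(solve_ik([0.42,0.1,0.33],tool(y,0)))
E
```

```text
pack 0.96 [217.7, 278.7, 250.6, 316.1] z 0.019 rect [293.  263.9] [45.1 87.6] 56.6
pack 0.89 [211.0, 214.7, 238.6, 266.0] z 0.027 rect [446.9 296.2] [126.3  62.2] 16.2
pack 0.73 [385.5, 258.2, 418.1, 291.9] z 0.02 rect [ 358.  -192.2] [90.7 45.8] 51.2
aed 0.6 [289.5, 161.8, 375.7, 266.3] z 0.079 rect [523.8   4.2] [272.6 217.7] 4.7
sanitizer 0.91 [441.2, 146.3, 469.4, 178.7] z 0.179 rect [ 653.1 -331.7] [52.7 24.9] 18.8
sanitizer 0.51 [435.4, 206.7, 486.2, 256.8] z 0.065 rect [ 472.3 -350.4] [118.9  77.7] 28.2
tape 0.67 [214.0, 153.0, 233.0, 170.2] z 0.029 rect [670.3 304.3] [52.1 47.3] 65.5
tape 0.59 [290.2, 159.9, 374.4, 263.6] z 0.079 rect [523.9   3.8] [272.6 217.1] 4.7
marker 0.63 [144.0, 174.0, 182.3, 202.8] z 0.02 rect [594.7 479.2] [ 17.8 119.8] 30.9
gauze_box 0.75 [437.3, 208.9, 486.2, 258.2] z 0.065 rect [ 471.8 -350.5] [119.9  77.2] 28.5
[ 0.23374318  0.07456119 -0.1568621   1.33937304  0.          0.29374318]
[ 2.33743181e-01  7.45611854e-02 -1.56862100e-01  1.33937304e+00
  4.44089210e-16  2.33743181e-01]
[ 0.23374318  0.07456119 -0.1568621   1.33937304  0.          0.17374318]
```

View pics/crop1.png

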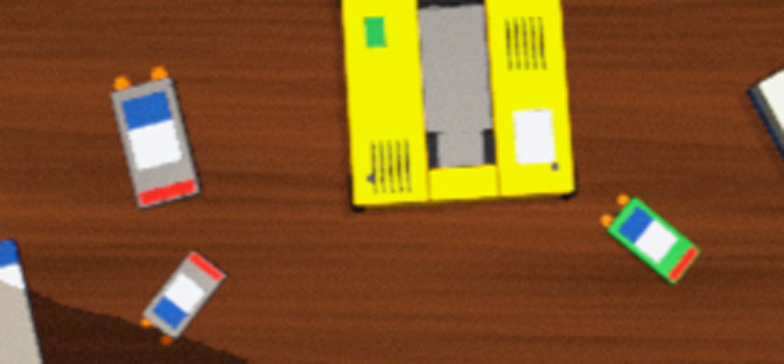

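Run:
```python
from h import *
movep([0.42,0.15,0.33],tool(0.1,0)); dwell(0.3)
cm=camera_model("wrist"); im,d=read_camera("wrist"); o=get_obs()
print(o['time_s'],o['tool_pos'],o['tcp_rot'],o['finger_gap'])
np.savez("w1.npz",im=im,d=d,**{k:cm[k] for k in cm})
cv2.imwrite("pics/w1.png",im[:,:,::-1])
for t in ["pack","aed"]:
    for r in cut_out("wrist",t):
        P,uv=cloud(cm,d,r["pixels"]); print(t,round(r['p'],2),r['bbox'],np.median(P,0).round(3))
```

```text
2.4 [0.41988522 0.15041147 0.3298899 ] [-1.57087107e+00  2.21948429e-04  1.00866647e-01] 0.08574119724413051
pack 0.78 [408.6, 162.9, 467.3, 274.2] [0.44  0.292 0.021]
pack 0.76 [1.5, 61.9, 60.5, 138.1] [ 0.366 -0.177  0.015]
pack 0.7 [396.8, 30.7, 479.8, 123.2] [0.294 0.262 0.014]
aed 0.7 [53.4, 137.5, 284.6, 373.0] [ 0.484 -0.     0.074]
```

View pics/w1.png

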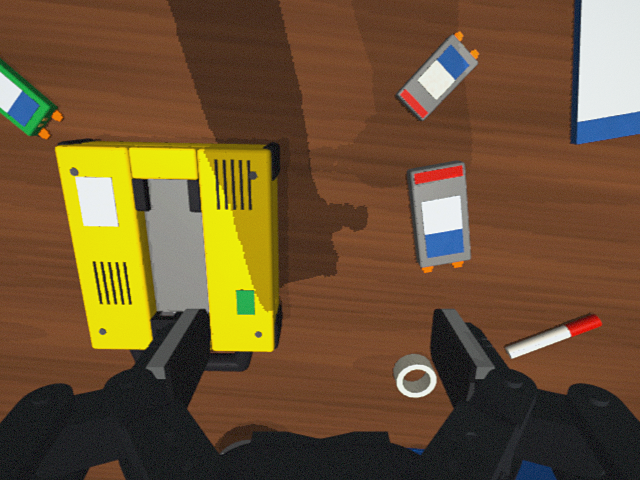

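Run:
```python
from h import *
W=np.load("w1.npz"); cm={k:W[k] for k in ["fx","fy","cx","cy","pose"]}; d=W['d']; im=W['im']
v,u=np.mgrid[0:480,0:640]
dd,o=rays(cm,np.c_[u.ravel(),v.ravel()]); P=(o+dd*d.reshape(-1,1)).reshape(480,640,3)
# table height check
print("table z",np.median(P[60:130,300:380,2]), "aed yellow",np.median(P[150:170,140:190,2]),np.median(P[200:300,220:230,2]),"floor",np.median(P[220:290,170:190,2]))
box=np.zeros((480,640),bool); box[150:285,395:480]=1
m=box&(P[...,2]>0.014)&(P[...,2]<.04)
print(np.percentile(P[m][:,2],[5,25,50,75,95]))
for zt in (0.010,0.014,0.017):
    m=box&(P[...,2]>zt)&(P[...,2]<.04); m=cv2.morphologyEx(m.astype(np.uint8),cv2.MORPH_OPEN,np.ones((3,3)))
    c=max(cv2.findContours(m,cv2.RETR_EXTERNAL,cv2.CHAIN_APPROX_NONE)[0],key=cv2.contourArea)[:,0]
    Q=onz(cm,c,0.022); r=cv2.minAreaRect((Q[:,:2]*1000).astype(np.float32)); print(zt,r)
    mm=m>0; Q=P[mm]; 
    print(' pix',onz(cm,np.c_[u[mm],v[mm]],.022).mean(0))
# ears orange
hsv=cv2.cvtColor(im,cv2.COLOR_RGB2HSV)
e=(box&(hsv[...,0]>8)&(hsv[...,0]<20)&(hsv[...,1]>200)&(hsv[...,2]>150)).astype(np.uint8)
n,l,s,c=cv2.connectedComponentsWithStats(e)
for i in range(1,n):
    if s[i,4]>8: print(s[i],c[i],onz(cm,c[i],0.005))
# yellow outline of aed
y=((hsv[...,0]>22)&(hsv[...,0]<34)&(hsv[...,1]>180)&(hsv[...,2]>90)).astype(np.uint8); y[:,:40]=0
cv2.imwrite("pics/y.png",y*255)
g=cv2.resize(im[130:380,40:300,::-1],None,fx=2.4,fy=2.4,interpolation=cv2.INTER_CUBIC); cv2.imwrite("pics/w1aed.png",g)
g=cv2.resize(im[150:285,395:485,::-1],None,fx=4.4,fy=4.4,interpolation=cv2.INTER_CUBIC); cv2.imwrite("pics/w1pack.png",g)
```

```text
table z -0.0007182086240292151 aed yellow 0.0741927490820592 0.07433028492592395 floor 0.054320319158283725
[0.01956213 0.02088084 0.02157419 0.02220259 0.02307663]
0.01 ((442.490234375, 292.4830627441406), (120.7398681640625, 63.14756774902344), 16.08448600769043)
 pix [0.44010025 0.29197011 0.022     ]
0.014 ((442.7583923339844, 292.9546203613281), (119.96792602539062, 62.37310791015625), 16.114381790161133)
 pix [0.44039868 0.29244368 0.022     ]
0.017 ((442.8867492675781, 293.2571105957031), (119.1194839477539, 61.85749816894531), 16.12451934814453)
 pix [0.44061317 0.29283585 0.022     ]
[452 261  12   7  54] [457.37037037 264.14814815] [[0.50576035 0.33264791 0.005     ]]
[422 266  12   7  53] [427.16981132 269.18867925] [[0.516357   0.29609086 0.005     ]]
```

View pics/w1aed.png

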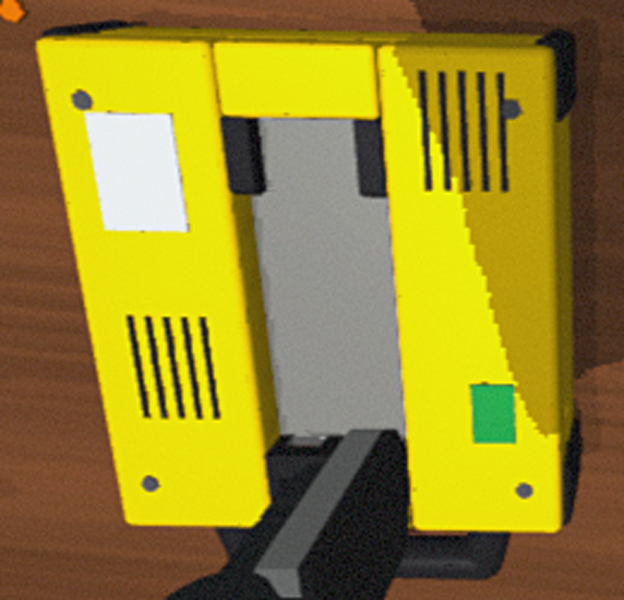

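View pics/w1pack.png

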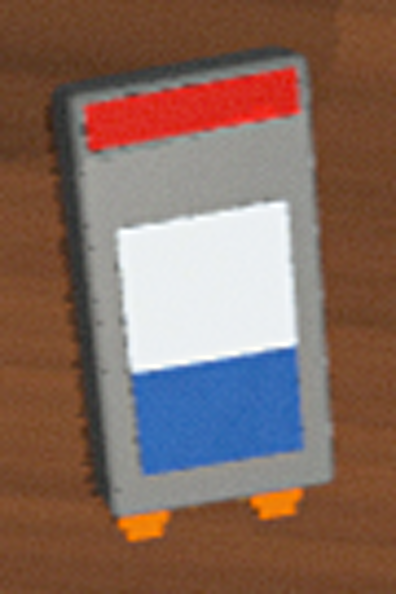

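Run:
```python
from h import *
movep([0.46,0.0,0.27],tool(0.08,0)); dwell(0.3)
cm=camera_model("wrist"); im,d=read_camera("wrist"); o=get_obs()
print(o['time_s'],o['tool_pos'],o['tcp_rot'])
np.savez("w2.npz",im=im,d=d,**{k:cm[k] for k in cm})
cv2.imwrite("pics/w2.png",im[:,:,::-1])
```

```text
3.5583 [0.46015101 0.00090453 0.2704308 ] [-1.57074764e+00 -8.26874060e-04  8.17354146e-02]
```

View pics/w2.png

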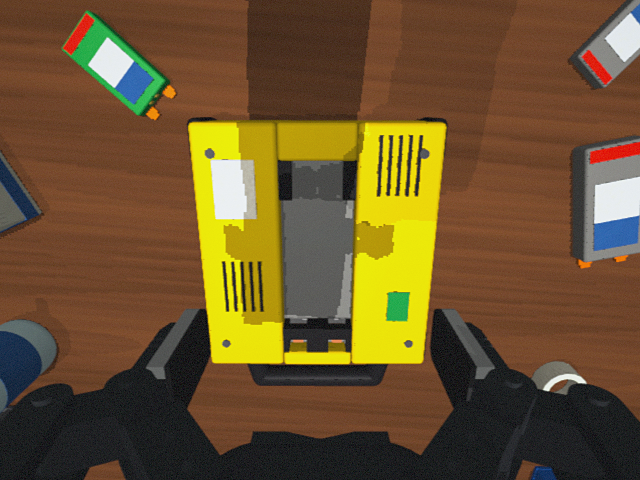

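```bash
cat > fitaed.py <<'E'
from h import *
from scipy.optimize import least_squares
def grid(cm,d):
    v,u=np.mgrid[0:480,0:640]
    dd,o=rays(cm,np.c_[u.ravel(),v.ravel()]); return (o+dd*d.reshape(-1,1)).reshape(480,640,3)
def fit(f):
    W=np.load(f); cm={k:W[k] for k in ["fx","fy","cx","cy","pose"]}; d=W['d']; P=grid(cm,d)
    top=(np.abs(P[...,2]-0.0745)<0.0035)
    top[:, :185]=0; top[:,450:]=0; top[370:]=0; top[:115]=0
    cv2.imwrite("pics/topmask.png",top.astype(np.uint8)*255)
    X=onz(cm,np.argwhere(np.ones((480,640)))[:,::-1],0.075).reshape(480,640,3)
    L=[];Rr=[];OL=[];OR=[]
    for r in range(135,310):
        c=np.nonzero(top[r])[0]
        g=np.diff(c); i=g.argmax()
        if g[i]>30:
            L.append(onz(cm,[c[i]+.5,r],.075)[0]);Rr.append(onz(cm,[c[i+1]-.5,r],.075)[0])
            OL.append(onz(cm,[c[0]-.5,r],.075)[0]);OR.append(onz(cm,[c[-1]+.5,r],.075)[0])
    T=[];H=[];S=[]
    for c in range(220,420):
        r=np.nonzero(top[:,c])[0]
        T.append(onz(cm,[c,r[0]-.5],.075)[0]);H.append(onz(cm,[c,r[-1]+.5],.075)[0])
    for c in range(298,340):
        r=np.nonzero(top[:220,c])[0]; S.append(onz(cm,[c,r[-1]+.5],.075)[0])
    def lin(A,ax):
        A=np.array(A)[:,:2]; 
        for _ in range(5):
            p=np.polyfit(A[:,ax],A[:,1-ax],1); e=A[:,1-ax]-np.polyval(p,A[:,ax]); A=A[np.abs(e)<max(.0008,2*np.median(np.abs(e)))]
        return p,np.std(e),len(A)
    for n,A,ax in [("innerL",L,0),("innerR",Rr,0),("outL",OL,0),("outR",OR,0),("tail",T,1),("head",H,1),("scoop",S,1)]:
        p,s,k=lin(A,ax); print(n,"slope",p[0].round(4),"off@x=.48/y=0",np.polyval(p,0.48 if ax==0 else 0.0).round(4),s.round(4),k)
if __name__=="__main__": 
    import sys; fit(sys.argv[1])
E
python3 fitaed.py w2.npz
```

```text
innerL slope -0.0264 off@x=.48/y=0 -0.0291 0.0027 120
innerR slope 0.1719 off@x=.48/y=0 0.029 0.0034 149
outL slope 0.079 off@x=.48/y=0 -0.1045 0.0003 148
outR slope 0.0802 off@x=.48/y=0 0.1029 0.0003 148
tail slope -0.0806 off@x=.48/y=0 0.3889 0.0004 190
head slope -0.0817 off@x=.48/y=0 0.6174 0.0 190
scoop slope -0.0794 off@x=.48/y=0 0.4194 0.0001 42
```

View pics/topmask.png

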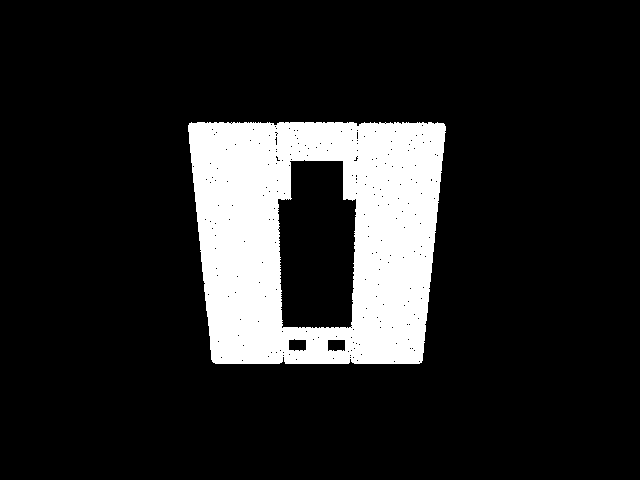

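Run:
```python
from fitaed import *
W=np.load("w2.npz"); cm={k:W[k] for k in ["fx","fy","cx","cy","pose"]}; P=grid(cm,W['d'])
top=(np.abs(P[...,2]-0.0745)<0.0035); top=cv2.medianBlur(top.astype(np.uint8),3)>0
yaw=.0800; c,s=np.cos(yaw),np.sin(yaw)
def uv(p): p=onz(cm,p,.075)[0]; return p[0]*c+p[1]*s, -p[0]*s+p[1]*c
L=[];Rr=[];OL=[];OR=[]
for r in range(215,315):
    k=np.nonzero(top[r,185:450])[0]+185; g=np.diff(k); i=g.argmax()
    L.append(uv([k[i]+.5,r])[1]);Rr.append(uv([k[i+1]-.5,r])[1])
    OL.append(uv([k[0]-.5,r])[1]);OR.append(uv([k[-1]+.5,r])[1])
for n,A in [("L",L),("R",Rr),("OL",OL),("OR",OR)]:
    print(n,np.median(A).round(5),np.polyfit(range(len(A)),A,1)[0]*100)
sc=[];ri=[];hw=[]
for col in list(range(296,338)):
    r=np.nonzero(top[120:260,col])[0]+120; sc.append(uv([col,r[-1]+.5])[0])
    q=np.nonzero(top[260:345,col])[0]+260; hw.append(uv([col,q[0]-.5])[0])
for col in list(range(281,289))+list(range(346,354)):
    r=np.nonzero(top[120:260,col])[0]+120; ri.append(uv([col,r[-1]+.5])[0])
for n,A in (("scoop-84",sc),("rib-53",ri),("head74",hw)): print(n,np.median(A).round(5),np.std(A).round(5))
fl=P[220:300,295:340,2]; print("floor",np.median(fl), "top",np.median(P[...,2][top]))
```

```text
L -0.07197 5.934877033678631e-05
R -0.00629 -0.0003728830695700346
OL -0.14257 -0.0001044875492200827
OR 0.06427 -6.636425589874363e-05
scoop-84 0.41809 2e-05
rib-53 0.45079 0.00038
head74 0.57389 0.00046
floor 0.05435425169349059 top 0.07433480303039586
```

Run:
```python
from fitaed import *
W=np.load("w2.npz"); cm={k:W[k] for k in ["fx","fy","cx","cy","pose"]}; P=grid(cm,W['d'])
from bench import *
o=get_obs(); Rt=R.from_euler('xyz',o['tcp_rot']).as_matrix()
Q=(P-o['tool_pos'])@Rt
for (a,b,cc,dd) in [(300,400,120,215),(300,400,425,510)]:
    q=Q[a:b,cc:dd].reshape(-1,3); q=q[(q[:,1]>-0.06)&(q[:,1]<0.03)]
    t=q[:,1].max(); e=q[q[:,1]>t-.004]
    print("tip y(max)",np.percentile(q[:,1],[90,95,99,100]).round(4),"tip pts mean",e.mean(0).round(4),e.min(0).round(4),e.max(0).round(4))
for p in [(0.4428,0.293)]:
    yw=.281
    g=np.array(p)-0.04*np.array([np.cos(yw),np.sin(yw)])
    for z in (.1,.02,.2): print(solve_ik([*g,z],tool(yw,0)))
# insertion poses
A=np.array([.5027,.0011])
for pit in (0,.17,.25):
    print(pit,solve_ik([A[0]-.04,A[1],.12],tool(.08,pit)))
```

```text
tip y(max) [-0.0045 -0.0012  0.0028  0.0053] tip pts mean [-0.0007  0.0028 -0.0433] [-0.0106  0.0014 -0.0501] [ 0.011   0.0053 -0.0428]
tip y(max) [-0.0043 -0.0011  0.0028  0.0051] tip pts mean [-0.001   0.0027  0.0423] [-0.0108  0.0011  0.0417] [0.0106 0.0051 0.0478]
[ 0.6088133   0.32083678 -0.47143523  0.77852432  0.          0.3278133 ]
[ 0.6088133   0.42269317 -0.57439701  0.57370614  0.          0.3278133 ]
[ 0.6088133   0.23236722 -0.30609284  1.03233626  0.          0.3278133 ]
0 [ 0.00237735  0.25319015 -0.51028159  0.80732459  0.         -0.07762265]
0.17 [ 0.01012295  0.36870101 -0.35195919  1.01972918 -0.01181262 -0.06887296]
0.25 [ 0.01320536  0.42558575 -0.27875341  1.11592255 -0.01651372 -0.06472405]
```

Run:
```python
from h import *
yw=.281; g=np.array([.4428,.293])-0.04*np.array([np.cos(yw),np.sin(yw)])
movep([*g,.12],tool(yw,0))
hit=servo_line([*g,.0236],rate=.1,max_force=15); print(hit)
grip(0.03); o=get_obs(); print(o['time_s'],o['finger_gap'],o['tool_pos'],o['force'])
servo_line([*g,.15],rate=.12)
dwell(.2); cm=camera_model("wrist"); im,d=read_camera("wrist"); o=get_obs()
print(o['time_s'],o['finger_gap'],o['tool_pos'],o['tcp_rot'],o['force'])
np.savez("w3.npz",im=im,d=d,tp=o['tool_pos'],tr=o['tcp_rot'],**{k:cm[k] for k in cm})
cv2.imwrite("pics/w3.png",im[:,:,::-1])
im,d=read_camera("scene"); cv2.imwrite("pics/s3.png",im[:,:,::-1])
```

```text
False
6.2583 0.06019864049852689 [0.40481559 0.28262409 0.0246607 ] [-0.89554663  0.45479221  4.68948243]
7.7083 0.060095945345645156 [0.40405435 0.28167733 0.14944998] [-1.57118224e+00  1.12096522e-03  2.81001115e-01] [ 0.57600332  0.36712313 -3.99673812]
```

View pics/w3.png

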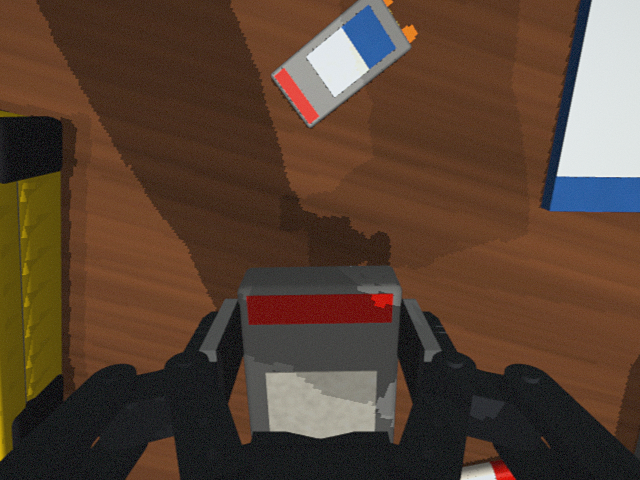

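View pics/s3.png

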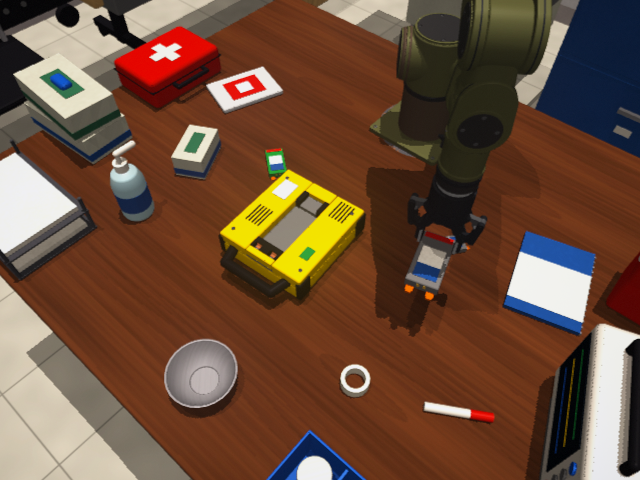

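```bash
cat > meas.py <<'E'
from fitaed import *
def packpose(W):
    cm={k:W[k] for k in ["fx","fy","cx","cy","pose"]}; P=grid(cm,W['d'])
    Rt=R.from_euler('xyz',W['tr']).as_matrix(); Q=(P-W['tp'])@Rt  # tool frame x fwd, y down, z left(+y obj)
    win=np.zeros((480,640),bool); win[230:432,225:420]=1
    m=win&(np.abs(Q[...,1]+0.0005)<.02)&(np.abs(Q[...,2])<.034)
    q=Q[m]; 
    # top plane y=a+bx+cz robust, using inner points
    k=(np.abs(q[:,2])<.024)&(q[:,0]>-.015)&(q[:,0]<.06); t=q[k]
    for _ in range(6):
        A=np.c_[np.ones(len(t)),t[:,0],t[:,2]]; c=np.linalg.lstsq(A,t[:,1],rcond=None)[0]; e=t[:,1]-A@c; t=t[np.abs(e)<max(.0006,2.5*e.std())]
    print("top plane y,slope x,z",c.round(4),e.std().round(5),len(t))
    # silhouette of top
    res=np.abs(Q[...,1]-(c[0]+c[1]*Q[...,0]+c[2]*Q[...,2]))<.0015
    mm=res&win
    z=Q[...,2];x=Q[...,0]
    rows=[r for r in range(290,345)]
    tail=[x[:,cc][mm[:,cc]].min() for cc in range(265,375,3) if mm[:,cc].sum()>20]
    s=mm&(x>-.01)&(x<.04)
    print("tail x(top edge)",np.median(tail).round(4),"slope",np.polyfit(range(len(tail)),tail,1)[0].round(6))
    zz=[(z[r][s[r]].min(),z[r][s[r]].max()) for r in range(300,440) if s[r].sum()>60]
    zz=np.array(zz); print("z edges",np.median(zz,0).round(4) if len(zz) else None,len(zz))
    # finger tips
    for a,b in ((185,243),(400,450)):
        w=np.zeros_like(win); w[295:400,a:b]=1; w&=(np.abs(x)<.0115)&(np.abs(z)<.05)&(np.abs(z)>.029)
        print("tip y",np.percentile(Q[...,1][w],[50,95,99]).round(4), "inner z", np.percentile(np.abs(z[w]),[1,5]).round(4))
    return c
if __name__=="__main__":
    import sys; packpose(np.load(sys.argv[1]))
E
python3 meas.py w3.npz
```

```text
top plane y,slope x,z [0.0033 0.0085 0.0018] 0.00057 15950
tail x(top edge) -0.0186 slope -1.7e-05
z edges [-0.0303  0.0295] 107
tip y [-0.0131  0.0039  0.0065] inner z [0.0302 0.0305]
tip y [-0.0137  0.0024  0.0066] inner z [0.0292 0.0293]
```

```bash
cat > ins.py <<'E'
from h import *
U0,V0,YAW=.5012,-.0386,.080
OFF=np.array([.0405,0,-.0253])   # pack origin rel. TCP in object axes
PIT=0.009                        # pack nose-down relative to tool
def tcp_for(tipx,tipz,theta,dy=0,dyaw=0):
    """tool pose so that the bottom edge of the ear tips is at aed (tipx,dy,tipz) with pack pitch theta"""
    Rp=R.from_euler('ZY',[0,theta]).as_matrix(); Rt=R.from_euler('ZY',[0,theta-PIT]).as_matrix()
    origin=np.array([tipx,0,tipz])-Rp@np.array([.074,0,0])
    t=origin-Rt@OFF
    t=R.from_euler('Z',dyaw).as_matrix()@t; t[1]+=dy
    y=YAW
    a=np.array([U0*np.cos(y)-V0*np.sin(y),U0*np.sin(y)+V0*np.cos(y),0])
    return R.from_euler('Z',y).as_matrix()@t+a, tool(y+dyaw,theta-PIT)
def aed_of(o=None):
    """ear tip bottom, tail bottom in aed from the tool pose (if no slip)"""
    o=o or get_obs(); Rt=R.from_euler('xyz',o['tcp_rot']).as_matrix()
    obj=np.c_[Rt[:,0],Rt[:,2],-Rt[:,1]]
    Rp=obj@R.from_euler('Y',PIT).as_matrix(); org=o['tool_pos']+obj@OFF
    y=YAW; a=np.array([U0*np.cos(y)-V0*np.sin(y),U0*np.sin(y)+V0*np.cos(y),0]); B=R.from_euler('Z',y).as_matrix()
    f=lambda p:(B.T@(org+Rp@np.array(p)-a)*1000).round(1)
    return f([.074,0,0]),f([-.06,0,0])
def snap(n):
    cm=camera_model("wrist"); o=get_obs(); im,d=read_camera("wrist")
    np.savez(n+".npz",im=im,d=d,tp=o['tool_pos'],tr=o['tcp_rot'],**{k:cm[k] for k in cm}); cv2.imwrite(f"pics/{n}.png",im[:,:,::-1])
    im,d=read_camera("scene"); cv2.imwrite(f"pics/{n}s.png",cv2.resize(im[130:330,190:420,::-1],None,fx=3,fy=3,interpolation=cv2.INTER_CUBIC))
def st():
    o=get_obs(); print(round(o['time_s'],2),"tip/tail",*aed_of(o),"F",o['force'].round(1),"gap",round(o['finger_gap'],4))
E
python3 - <<'E'
from ins import *
p,r=tcp_for(.062,.100,.165)
o=get_obs(); movep([o['tool_pos'][0],o['tool_pos'][1],.21],o['tcp_rot'])
movep(p+[0,0,.04],r); servo_line(p,rate=.1); dwell(.2); st(); snap("h1")
E
python3 meas.py h1.npz
```

```text
9.97 tip/tail [6.280e+01 1.000e-01 1.009e+02] [-6.940e+01  1.000e-01  1.227e+02] F [ 0.2  0.9 -3.9] gap 0.06
top plane y,slope x,z [0.0032 0.008  0.0017] 0.00056 16025
tail x(top edge) -0.0183 slope -1.3e-05
z edges [-0.0304  0.0295] 107
tip y [-0.013   0.0041  0.0066] inner z [0.0302 0.0305]
tip y [-0.0137  0.0029  0.0066] inner z [0.0291 0.0292]
```

View pics/h1.png

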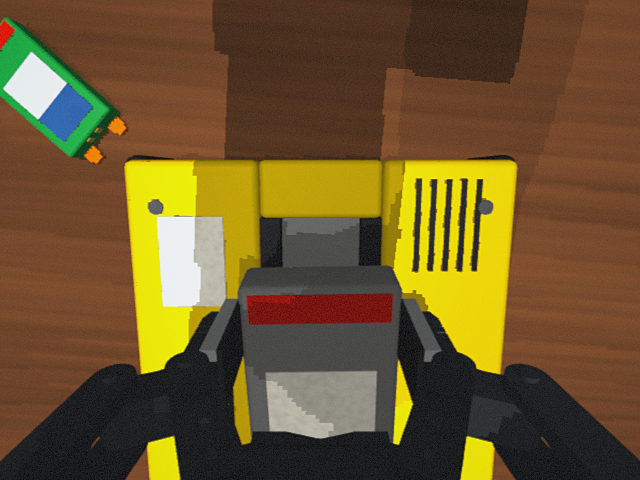

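View pics/h1s.png

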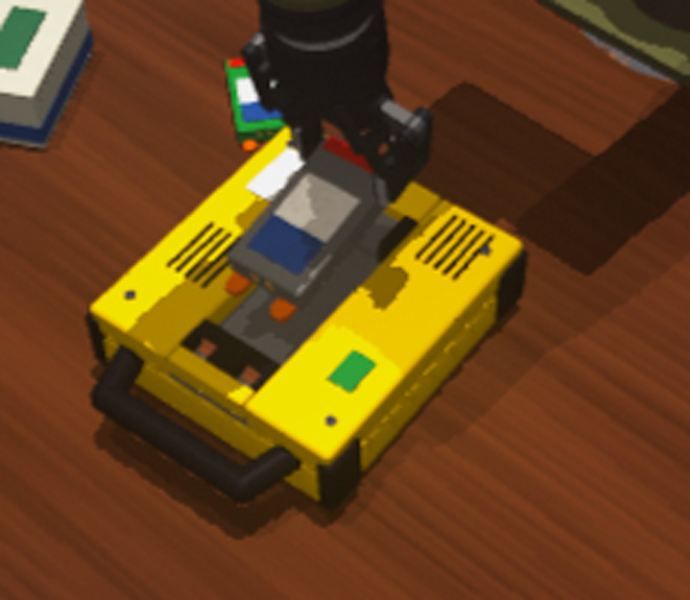

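Run:
```python
from fitaed import *
W=np.load("h1.npz"); cm={k:W[k] for k in ["fx","fy","cx","cy","pose"]}; P=grid(cm,W['d'])
top=(np.abs(P[...,2]-0.0745)<0.0035); top=cv2.medianBlur(top.astype(np.uint8),3)>0
yaw=.08; c,s=np.cos(yaw),np.sin(yaw)
def uv(p): p=onz(cm,p,.075)[0]; return p[0]*c+p[1]*s, -p[0]*s+p[1]*c
OL=[];OR=[];RL=[];RR=[];sc=[];tl=[]
for r in range(175,290):
    k=np.nonzero(top[r,100:540])[0]+100; OL.append(uv([k[0]-.5,r])); OR.append(uv([k[-1]+.5,r]))
for r in range(225,262):
    k=np.nonzero(top[r,260:385])[0]+260; g=np.diff(k); i=g.argmax(); RL.append(uv([k[i]+.5,r])); RR.append(uv([k[i+1]-.5,r]))
for col in range(290,352):
    k=np.nonzero(top[150:260,col])[0]+150; sc.append(uv([col,k[-1]+.5])); tl.append(uv([col,k[0]-.5]))
for n,A,i in (("OL",OL,1),("OR",OR,1),("RL",RL,1),("RR",RR,1),("scoop",sc,0),("tail",tl,0)):
    A=np.array(A); print(n,np.median(A[:,i]).round(5),"slope",np.polyfit(A[:,1-i],A[:,i],1)[0].round(4))
print("z top",np.median(P[...,2][top]))
```

```text
OL -0.14186 slope -0.0002
OR 0.06378 slope -0.0005
RL -0.06074 slope 0.0199
RR -0.01757 slope -0.0062
scoop 0.4181 slope 0.0002
tail 0.38765 slope 0.0002
z top 0.07432306367514149
```

Run:
```python
from ins import *
p,r=tcp_for(.062,.0565,.165)
print(servo_line(p,rate=.06,rotation=r,max_force=6)); dwell(.2); st()
p,r=tcp_for(.073,.0565,.165)
print(servo_line(p,rate=.04,rotation=r,max_force=6)); dwell(.2); st()
snap("h2")
```

```text
True
11.01 tip/tail [60.8  0.1 55.5] [-71.3   0.1  77.9] F [ 0.5 -0.2  5.5] gap 0.0601
True
11.44 tip/tail [62.7  0.1 55. ] [-69.3   0.1  77.6] F [3.4 1.  1.7] gap 0.0601
```

View pics/h2s.png

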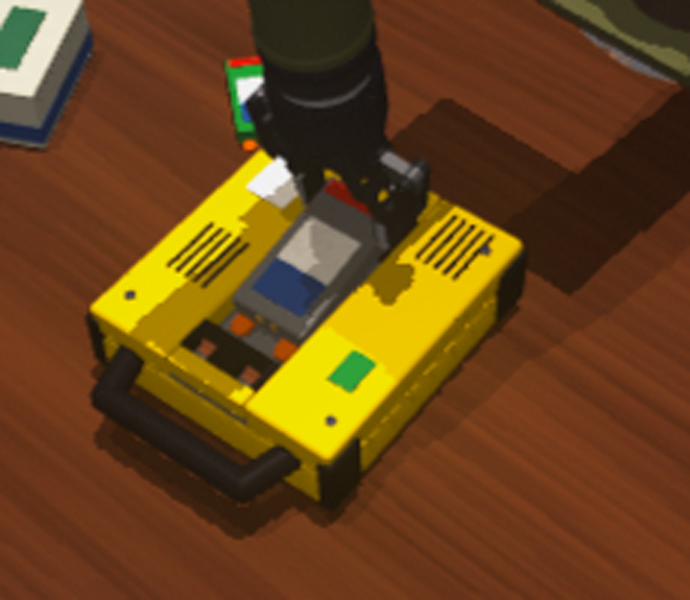

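```bash
python3 - <<'E'
from ins import *
p,r=tcp_for(.063,.0575,.165); print(servo_line(p,rate=.03,rotation=r)); dwell(.3); st()
for x in (.070,.076,.080,.084):
    p,r=tcp_for(x,.0572,.165)
    h=servo_line(p,rate=.03,rotation=r,max_force=12); dwell(.1); print(h); st()
    if h: break
snap("h3")
E
python3 meas.py h3.npz
```

```text
False
12.09 tip/tail [62.4  0.  57.1] [-69.7   0.   79.3] F [ 0.7  0.2 -3.5] gap 0.0605
False
12.57 tip/tail [69.9  0.  57.1] [-62.3   0.   79.2] F [-0.   1.1 -2.8] gap 0.0604
False
13.03 tip/tail [76.  -0.  57.1] [-56.2  -0.   79.2] F [ 0.1 -0.  -3.6] gap 0.0604
False
13.41 tip/tail [79.8  0.  57. ] [-52.3   0.   79. ] F [-0.2 -0.5 -4.7] gap 0.0598
False
13.79 tip/tail [83.   0.  56.8] [-49.1   0.   79.1] F [-4.3 -0.6 -3.9] gap 0.0599
top plane y,slope x,z [0.0032 0.0222 0.0019] 0.00056 15982
tail x(top edge) -0.0181 slope -2e-05
z edges [-0.0304  0.0295] 106
tip y [-0.0113  0.0265  0.0273] inner z [0.0302 0.0305]
tip y [-0.0117  0.0267  0.0275] inner z [0.0291 0.0292]
```

View pics/h3s.png

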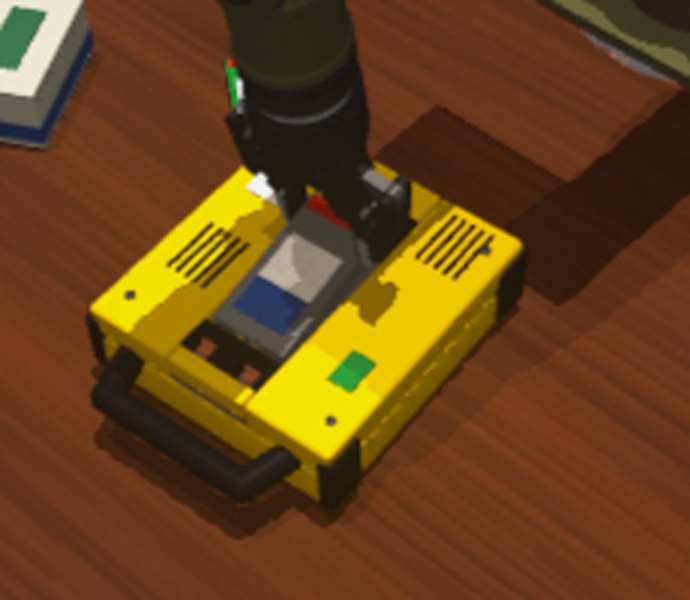

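View pics/h3.png

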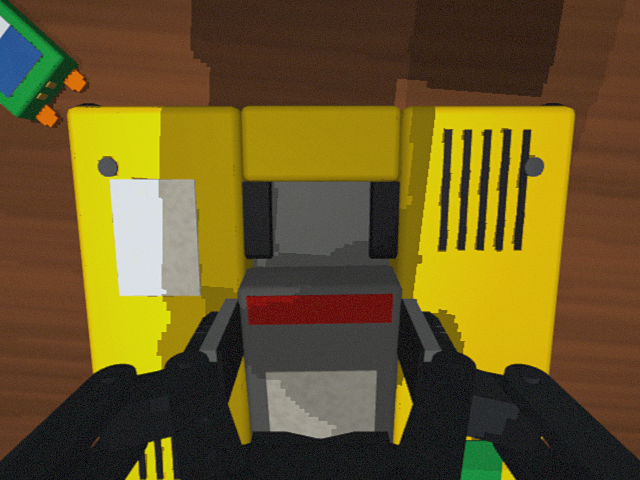

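```bash
python3 - <<'E'
from ins import *
for x in (.086,.088,.090):
    p,r=tcp_for(x,.0570,.165)
    h=servo_line(p,rate=.02,rotation=r,max_force=10); dwell(.15); print(h); st()
    if h: break
snap("h4")
E
python3 meas.py h4.npz
```

```text
False
14.29 tip/tail [84.6  0.  56.6] [-47.5   0.   78.9] F [-5.5  0.4 -3. ] gap 0.0601
False
14.69 tip/tail [85.6  0.  56.3] [-46.5   0.1  78.8] F [-7.2  0.  -3.2] gap 0.0601
False
15.09 tip/tail [85.6  0.1 55.7] [-46.4   0.1  78.7] F [-10.   -0.9  -1. ] gap 0.0602
top plane y,slope x,z [0.0032 0.0128 0.0018] 0.00056 16026
tail x(top edge) -0.0183 slope -2.7e-05
z edges [-0.0305  0.0295] 107
tip y [-0.0112  0.0261  0.027 ] inner z [0.0302 0.0306]
tip y [-0.0116  0.0263  0.0271] inner z [0.0291 0.0292]
```

```bash
python3 - <<'E'
from ins import *
for th in (.145,.125,.105,.09):
    p,r=tcp_for(.0885,.0565,th)
    h=servo_line(p,rate=.02,rotation=r,max_force=12); dwell(.1); print(th,h); st()
    if h: break
snap("h5")
E
python3 meas.py h5.npz
```

```text
0.145 False
15.62 tip/tail [85.6  0.  55.8] [-46.9   0.1  75.8] F [-7.3  0.1 -2. ] gap 0.06
0.125 False
15.98 tip/tail [85.7  0.  55.7] [-47.2   0.1  73.1] F [-7.2 -0.4 -2. ] gap 0.0601
0.105 False
16.35 tip/tail [85.8  0.  55.7] [-47.4   0.1  70.3] F [-7.2 -1.3 -2.4] gap 0.0605
0.09 False
16.7 tip/tail [86.   0.  55.7] [-47.4   0.1  68.3] F [-6.3 -0.8 -2.1] gap 0.06
top plane y,slope x,z [0.0032 0.013  0.0012] 0.00056 15964
tail x(top edge) -0.0183 slope -2.1e-05
z edges [-0.0304  0.0295] 107
tip y [-0.0103  0.0177  0.0184] inner z [0.0303 0.0305]
tip y [-0.0106  0.0178  0.0186] inner z [0.0291 0.0292]
```

View pics/h5.png

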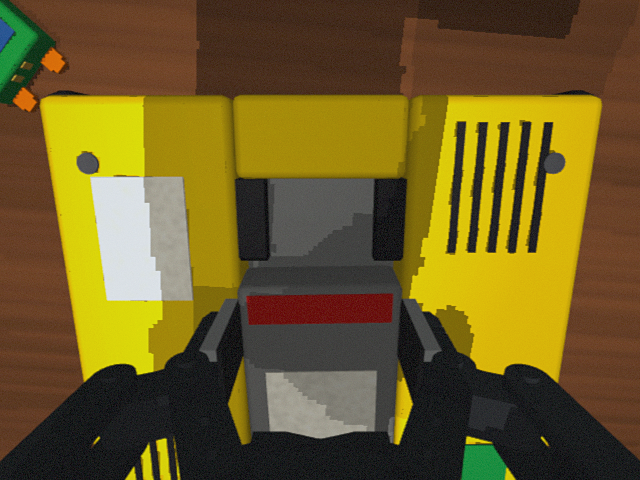

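```bash
python3 - <<'E'
from ins import *
for th in (.075,.063,.053):
    p,r=tcp_for(.0885,.0565,th)
    h=servo_line(p,rate=.015,rotation=r,max_force=8); dwell(.1); print(th,h); st()
    if h: break
snap("h6")
E
python3 meas.py h6.npz
```

```text
0.075 False
17.17 tip/tail [86.1  0.1 55.7] [-47.5   0.1  66.3] F [-5.8 -0.4 -3.2] gap 0.0596
0.063 False
17.52 tip/tail [86.1  0.  55.7] [-47.6   0.   64.7] F [-5.5 -1.  -2.7] gap 0.0601
0.053 False
17.87 tip/tail [86.5  0.  56. ] [-47.3   0.   63.6] F [-6.4 -0.5 -1.7] gap 0.06
top plane y,slope x,z [0.0032 0.016  0.0013] 0.00056 15944
tail x(top edge) -0.0185 slope -2.9e-05
z edges [-0.0304  0.0295] 107
tip y [-0.0098  0.0137  0.0143] inner z [0.0303 0.0306]
tip y [-0.0098  0.0139  0.0146] inner z [0.0291 0.0292]
```

View pics/h6.png

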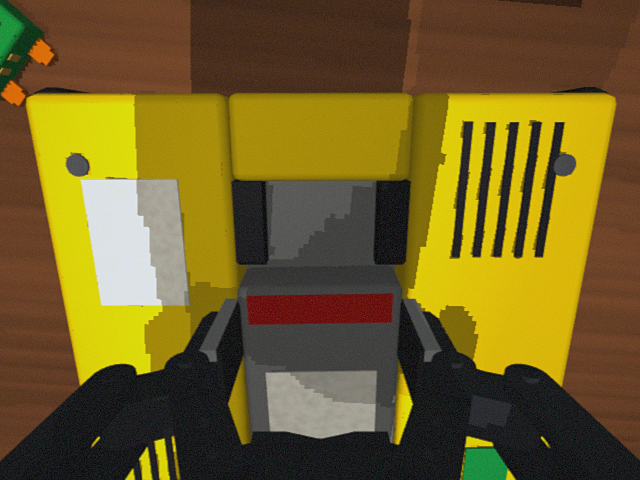

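Run:
```python
from ins import *
grip(0.085); st()
o=get_obs(); servo_line(o['tool_pos']+[0,0,.07],rate=.12); grip(0.0); dwell(.1)
snap("h7"); st()
```

```text
18.34 tip/tail [90.4 -0.1 57.7] [-43.5  -0.1  64.3] F [-0.  -0.1 -0.3] gap 0.0851
20.05 tip/tail [ 9.030e+01 -1.000e-01  1.274e+02] [-4.350e+01 -1.000e-01  1.345e+02] F [-0.3  0.2  0.2] gap -0.0003
```

View pics/h7.png

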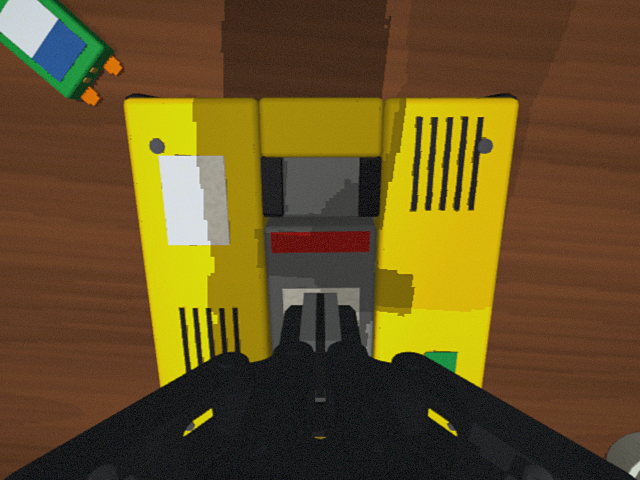

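View pics/h7s.png

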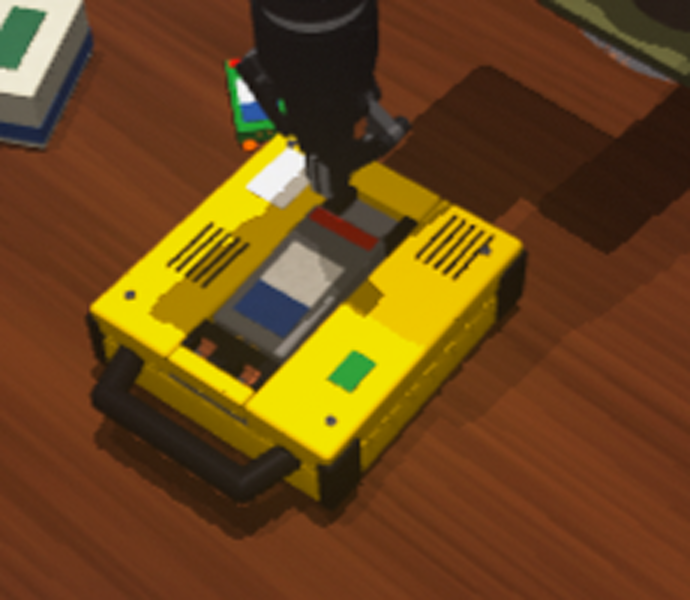

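```bash
cat > flat.py <<'E'
from fitaed import *
def flat(f,U0=.5024,V0=-.0391):
    W=np.load(f); cm={k:W[k] for k in ["fx","fy","cx","cy","pose"]}; P=grid(cm,W['d']); y=.08
    a=np.array([U0*np.cos(y)-V0*np.sin(y),U0*np.sin(y)+V0*np.cos(y),-.0007]); A=(P-a)@R.from_euler('Z',y).as_matrix()
    m=(np.abs(A[...,1])<.029)&(A[...,0]>-.06)&(A[...,0]<.075)&(A[...,2]>.070)&(A[...,2]<.1)
    t=A[m]; 
    for _ in range(6):
        M=np.c_[np.ones(len(t)),t[:,0],t[:,1]]; c=np.linalg.lstsq(M,t[:,2],rcond=None)[0]; e=t[:,2]-M@c; t=t[np.abs(e)<max(.0008,2.5*e.std())]
    print("top z at x=-48,0,72:",[round(c[0]+c[1]*x,4) for x in (-.048,.0,.072)],"slopes",c[1:].round(4),len(t),"x range",np.percentile(t[:,0],[.2,99.8]).round(4),"y range",np.percentile(t[:,1],[.5,99.5]).round(4))
    k=(np.abs(A[...,1])>.05)&(np.abs(A[...,1])<.09)&(np.abs(A[...,0])<.05); k&=np.abs(A[...,2]-.075)<.004; print("case z",np.median(A[...,2][k]))
if __name__=="__main__":
    import sys; flat(sys.argv[1])
E
python3 flat.py h7.npz
python3 - <<'E'
from ins import *
U=.5024
def at(x,y,z):
    c,s=np.cos(YAW),np.sin(YAW); return np.array([(U+x)*c-(V0+y)*s,(U+x)*s+(V0+y)*c,z])
r=tool(YAW,0)
movep(at(-.036,0,.135),r)
print(servo_line(at(-.036,0,.088),rate=.03,max_force=25)); 
o=get_obs(); print("tip z",o['tool_pos'][2]-.017,o['force'].round(1),o['time_s'])
E
```

```text
top z at x=-48,0,72: [np.float64(0.0861), np.float64(0.0827), np.float64(0.0776)] slopes [-0.0714  0.0051] 8494 x range [-0.0481  0.0687] y range [-0.0288  0.0288]
case z 0.07512776289159834
True
tip z 0.0770392737178875 [-0.4 -0.7  5.7] 21.55
```

```bash
python3 - <<'E'
from ins import *
o=get_obs(); print(servo_line(o['tool_pos']-[0,0,.004],rate=.02,max_force=25)); dwell(.2)
o=get_obs(); print("tip z",o['tool_pos'][2]-.017,o['force'].round(1))
servo_line(o['tool_pos']+[0,0,.13],rate=.15); dwell(.2); snap("h8"); st()
E
python3 flat.py h8.npz
```

```text
True
tip z 0.07702366418309624 [-1.4 -0.5  6.5]
23.28 tip/tail [7.90e+01 1.00e-01 1.97e+02] [-5.500e+01  1.000e-01  1.987e+02] F [-0.1 -0.8  0.1] gap 0.0001
top z at x=-48,0,72: [np.float64(0.077), np.float64(0.0773), np.float64(0.0778)] slopes [0.0061 0.0039] 6932 x range [-0.0584  0.0308] y range [-0.0287  0.0287]
case z 0.0751584264832216
```

View pics/h8.png

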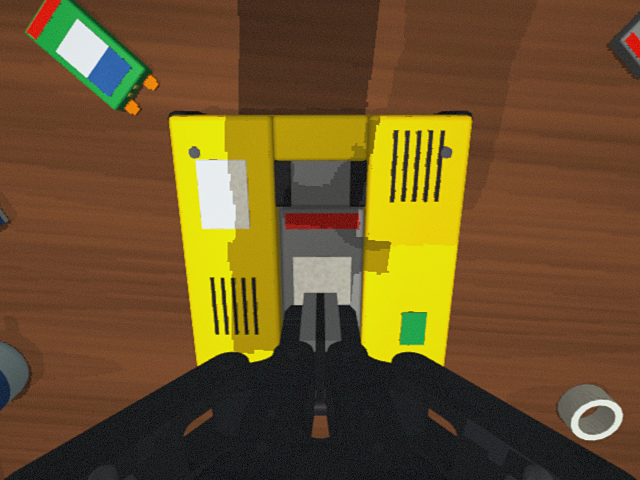

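View pics/h8s.png

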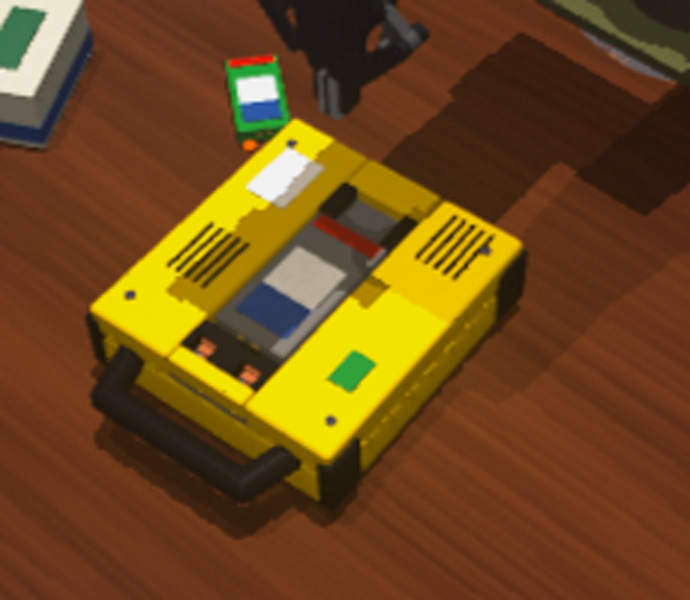

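The pack lies flat: its top is at 77 mm at the tail and 77.8 mm at the head, the case is at 75 mm, and the arm is clear. I'll hand in now.

```bash
python3 -c "
from bench import *
o=get_obs(); print(o['time_s'],o['force']); close_job()"
```

```text
23.2833 [-0.09436146 -0.82077892  0.06432398]
the job is handed in; nothing more can be done
```

The battery pack is fitted flat in the bay, released, and handed in at 23.3 s; no verdict was given.

**What I did:**
- I took the large grey pack and left the small grey and green look-alikes.
- I gripped it near its tail and slid both ears into the slots, nose down, until the pack met the head wall. By arm readings the ear tips were at about x = 85 mm and the tail at about z = 79 mm.
- I then lowered the tail behind the sill, let go, and pressed the tail down with closed fingertips.

**Last checks:**
- **Height:** the wrist depth picture put the pack's top at 77.0 mm at the tail and about 77.8 mm at the head, against about 75 mm for the case. That matches the 2 mm expected when it is home.
- **Tilt:** it lies about 0.4° from parallel.
- **Clearance:** the gripper was 13 cm above the pack and the tool force was near zero.
- **Bystanders:** the arm never went near the bottle, carton, tape or marker. I did not re-measure their positions at the end.

**What disagreed or was not measured:**
- The camera's estimates of the case position along x differed by up to about 3 mm. The head-wall contact agreed with the scoop-edge estimate.
- While going in, the pack turned by under 1° in the grip.
- The final position along x comes from the tail sitting behind the sill ribs and was not measured separately. The ears were hidden, so how far they sit in the slots was not measured either.

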